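Level and lock the tilting work table

TASK

The plate of the small tilting work table on the bench is sprung up. Press it down by its raised front edge until it lies level and the spring catch holds it, then clamp it with the black ratchet lever: turn the lever clockwise (seen from above) and, whenever it comes to the stop pin, lift it off its serrations, swing it back and let it down again for another stroke, until the screw is fully tight. Leave the lever down in its serrations and the tools and jars round about where they are.

Things in the scene. Friction and masses are not known exactly. Their poses are not given: they have to be found in the camera images.
- tilt_table: Fixture, grey base 195 x 215 x 12 mm fixed to the bench; origin on the underside, z up. In its frame (mm): aluminium plate 120 x 100 x 8, hinged along y at x 70, z 42; free front edge at x -57, y -15 to 85 when level; steel spring catch at x -62 to -77, y 56 to 74, 66 high; clamp screw axis at x 55, y -55; two steel stop pins, 100 high, 45 mm from that axis
- press_point (a point): Point on top of the hinged plate, 30 mm behind its free front edge and midway across it (97 mm from the hinge line); moves with the plate. At z = 46 mm when level, about 80 mm when sprung up. This is a good place to press; pressing the plate down takes 6 to 10 N here, up to 15 N where the catch is pushed aside just above level
- plate_tilt (a joint): Tilt of the hinged plate, rad: about 0.36 sprung up, 0 level. Press it to its rubber stops at -0.02 (2 mm below level at the press point): the catch at its front edge clicks over it by itself and then holds it at about 0.005; let go earlier and the spring lifts it again
- lever_axis (a point): Point on the vertical axis of the clamp screw and lever, at the height of the middle of the knob grip with the lever down (122 mm above the bench)
- lever_knob (a point): Middle of the upright round black knob at the lever's end, 18 mm diameter, 42 mm tall (99 to 141 mm above the bench with the lever down), 95 mm from the lever axis. Grip it from above; the arm, 11 mm thick, runs from below the knob inwards to the serrated collar
- lever_swing (a joint): Swing of the lever, rad, from 0 (back stop, lever pointing along 275 degrees in the fixture's x-y plane, about its -y) to 1.75 (forward stop, pointing about -x); grows clockwise seen from above, which is the tightening direction
- lever_lift (a joint): Height of the lever above its seat, m: 0 engaged, 0.012 highest. Spring and weight push it down with 5 to 8 N. Above 0.006 it swings free; down, it turns the screw both ways with about 0.08 rad of play. 12 rounded teeth: let go, it drops in every 0.52 rad, turning itself by up to 0.26 rad to do so; held fast on top of the teeth it rides at 0.003 to 0.005 and slips
- clamp_screw (a joint): Turn of the clamp screw, rad: starts at 0 to 0.2 (slack), grows clockwise seen from above, 2.0 fully tight against its stop. Friction 0.3 N m (about 3 N at the knob). It lowers the clamp foot onto the plate by 5 mm per rad and stays where it is left
- ring_clamp: Bystander: wooden ring clamp 140 x 34 x 26 mm lying on the black case to the right of the fixture; origin under its middle
- flux_jar: Bystander: small glass jar with screw lid, 43 mm across, 55 mm tall, on the black case (75 mm high) to the right of the fixture; origin under its middle
- gem_jar_a: Bystander: small clear jar 32 mm across, 18 mm tall, to the right in front of the fixture; origin under its middle
- steel_block: Bystander: grey bench block 44 x 82 x 21 mm, behind the black case, to the right of the fixture; origin under its middle

How it is judged:
By the outcome, as a careful person would: the job done as asked, in the order asked, and still so for the second after the job is handed in, with the robot touching nothing.
It also fails if it takes over 54 s, if anything falls off the work surface, if the arm or the gripper's body presses on something with over 40 N, if the wrist force passes 120 N, or if a joint passes its speed limit or range.

ROBOT

A 6-joint arm with a two-finger parallel gripper is mounted at the origin on a cart in front of the work surface, level with it; the furniture and walls round the work are solid. World frame = base frame: x ahead of the robot, y to its left, z up, the work surface at z = 0. Lengths are in m, angles in rad, forces in N, time in s.
With the tool pointing down it reaches from about 0.35 to 0.8 m from the base axis. Payload 7.3 kg.
Tool frame: the origin (TCP) lies between the finger pads; the fingertips stand 25 mm ahead of it and the grasp point (between the pads) lies 6 mm ahead of it (r.tip_extent is the distance from the TCP to the fingertips, in m); z points along the fingers, y is the line along which they close (so a half turn about z gives the same grasp; the last joint's range is limited). The gripper opens to 85 mm and grips with 20 to 120 N. Pads are 22 mm wide; open, the fingers measure 114 mm over their backs; the gripper's body (76 mm by 85 mm) begins 54 mm behind the grasp point. The pads swing forward as they close: fully open they stand 13 mm farther back than shut.
Start: joints at [1.068, 0.342, 1.524, -0, 1.275, -0.146], TCP at [0.183, 0.492, 0.256] pointing down, gripper open.
Joint ranges: [-2.53, 2.53], [-0.77, 2.02], [0.04, 2.7], [-1, 4.14], [0.28, 2.66], [-3.11, 3.11]. Speed limits (rad/s): [2.57, 2.57, 3.14, 3.14, 3.14, 3.14].

INTERFACE

Orientations are given as a unit quaternion [x, y, z, w].
In Python, from workcell import r, command_gripper, optics gives the robot as it stands. The module is installed in compiled form; this text tells all that it offers. Calls block until the motion is done:
- r.reach(position, orientation): joint-space move of the TCP to a pose.
- r.move_straight(position, orientation=None, speed=0.15, max_force=None): straight line of the TCP; orientation=None keeps the orientation; speed is the mean speed in m/s. With max_force (N) it stops when the force on the tool has changed by that much, and returns True; else False.
- r.movej(angles): joint-space move.
- command_gripper(opening, force=None): finger opening in m; force is the grip in N (None keeps the last); returns when the fingers have stopped.
- r.hold(seconds).
- r.solve_ik(position, orientation): joint angles nearest the present ones, or None.
- r.read_state(): the state.
- optics.get_image(name): name is "side" or "top" or "wrist"; returns (picture, depth): 480x640x3 uint8, red, green, blue; 480x640 float32, m along the optical axis (not along the pixel's ray), 0 where there is no reading.
- optics.camera_model(name): a dict with "K" (3x3 intrinsics, pixels), "R" (3x3) and "t" (3): a world point X has camera coordinates R X + t; the wrist camera has in their place "tool_from_camera" (4x4, takes a point from camera to tool coordinates, whose origin is the TCP and whose axes are the flange's). Camera axes: x right, y down, z forward; pixel columns grow to the right and rows downward; lengths in m; the calibration is good to about 2 mm. A picture is of the moment at which its call begins: read the wrist's pose just before it. camera_model takes no time and is no camera call.
A pose or a line that the arm cannot do raises r.PlanningError and nothing moves.
- r.finish_job(): hands the job in; it is judged then, once.
The state is a dict: "time_s": time; "joint_positions": joint angles; "dq": joint speeds; "tau": joint torques, N m; "eef_pos": TCP position; "eef_rot": TCP orientation; "contact_force": force on the tool from outside, world axes, zero at the start; "torque": the same for the moment, N m; "grip_width": finger opening in m; "grip_force": force on a finger pad.
Only numpy, scipy, OpenCV 4.12 (cv2) and the standard library are available. Lean on these libraries where they do the work, as an engineer would, in place of code of your own. Each camera call takes 0.05 s, during which the arm holds its last target. There are 200 camera calls.

## Working session

There is one attempt and no reset: what is moved stays moved. The work goes in short steps, each a Python script; the robot and the scene stay as the last script left them, time stands still between calls to the robot, and variables do not carry over. Pictures are saved under pics/ and viewed, at most 10 in all, crops included, and the job is handed in when it is done.

```bash
mkdir -p pics
python3 - <<'E'
from workcell import r, optics
import cv2, numpy as np
for n in("side","top"):
    p,d=optics.get_image(n); cv2.imwrite(f"pics/{n}0.png",p[:,:,::-1]); np.savez(f"{n}0.npz",p=p,d=d)
    m=optics.camera_model(n); print(n,m["K"].tolist(),m["R"].round(3).tolist(),m["t"].round(3).tolist(),(d>0).mean())
s=r.read_state(); print(s["time_s"],s["eef_rot"],s["contact_force"],r.tip_extent)
print(optics.camera_model("wrist"))
E
```

```text
side [[441.111791879323, 0.0, 310.370493272362], [0.0, 441.111791879323, 233.15400915434103], [0.0, 0.0, 1.0]] [[0.842, -0.538, -0.022], [-0.322, -0.471, -0.821], [0.432, 0.699, -0.57]] [-0.387, 0.333, 0.587] 0.9960807291666667
top [[485.2191666847906, 0.0, 325.61277166219736], [0.0, 485.2191666847906, 242.30559572260492], [0.0, 0.0, 1.0]] [[-0.039, -0.999, 0.001], [-0.973, 0.038, -0.226], [0.226, -0.01, -0.974]] [0.169, 0.563, 0.82] 0.9959375
0.1 [ 1.77457511e-01  9.84128229e-01 -6.40203022e-04 -2.23759332e-04] [-0.01887934  0.70627181 -0.68154562] 0.025
{'K': array([[342.70702834,   0.        , 321.27144883],
       [  0.        , 342.70702834, 229.59768816],
       [  0.        ,   0.        ,   1.        ]]), 'tool_from_camera': array([[ 1.20986847e-03, -9.50915579e-01, -3.09448053e-01,
         7.79169718e-02],
       [ 9.99999235e-01,  1.22956640e-03,  1.31374879e-04,
         2.70705881e-04],
       [ 2.55560510e-04, -3.09447976e-01,  9.50916340e-01,
        -1.17757891e-01],
       [ 0.00000000e+00,  0.00000000e+00,  0.00000000e+00,
         1.00000000e+00]])}
```

View pics/top0.png

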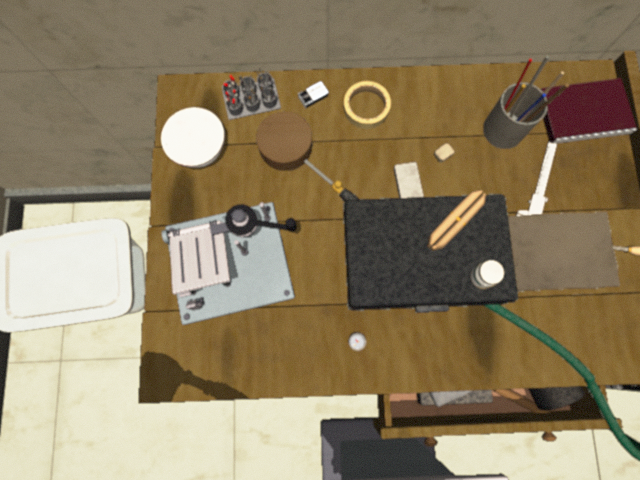

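View pics/side0.png

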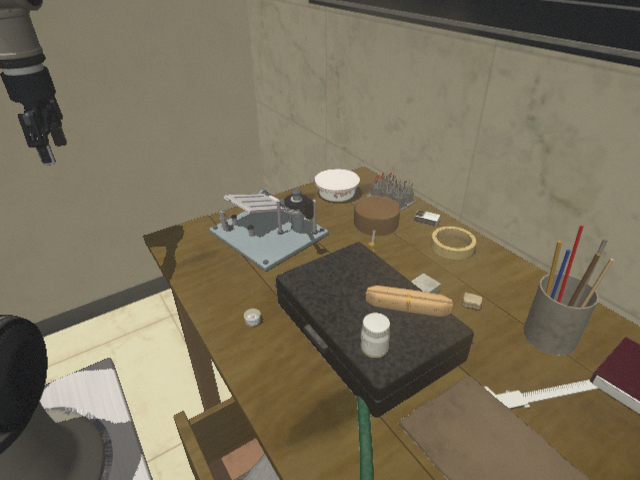

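Top view: the fixture plate is at about (200,258), the lever collar at (241,219), its knob at (291,225), the catch at (195,303) and the jar at (357,341). Side view: the plate is raised at (255,203). Next I measure the base, knob and collar from both views.

```bash
cat > h.py <<'E'
import numpy as np, cv2
from workcell import r, optics
def cloud(n,d):
    m=optics.camera_model(n);K,R,t=m["K"],m["R"],m["t"]
    v,u=np.indices(d.shape); P=np.stack([(u-K[0,2])/K[0,0]*d,(v-K[1,2])/K[1,1]*d,d],-1)
    return (P-t)@R   # R^T(P-t)
def ray(n,uv):
    m=optics.camera_model(n);K,R,t=m["K"],m["R"],m["t"]
    d=R.T@np.linalg.solve(K,[uv[0],uv[1],1]); return -R.T@t,d/np.linalg.norm(d)
def onplane(n,uv,z):
    o,d=ray(n,uv); return o+d*(z-o[2])/d[2]
E
python3 - <<'E'
from h import *
z=np.load("top0.npz");p,d=z["p"],z["d"];W=cloud("top",d)
hsv=cv2.cvtColor(p,cv2.COLOR_RGB2HSV)
roi=np.zeros(d.shape,bool);roi[190:335,150:312]=1
m=roi&(abs(W[...,2]-.012)<.006)&(p[...,2].astype(int)>=p[...,0]) 
pts=W[m];print(len(pts),np.median(pts[:,2]))
mm=cv2.morphologyEx(m.astype(np.uint8),cv2.MORPH_OPEN,np.ones((3,3)))
pts=W[mm>0]; rect=cv2.minAreaRect((pts[:,:2]*1000).astype(np.float32));print("rect mm",rect,cv2.boxPoints(rect).tolist())
hull=cv2.convexHull((pts[:,:2]*1000).astype(np.float32))[:,0];print(hull.round().tolist())
# black lever parts
for n in("top","side"):
    z=np.load(n+"0.npz");p,d=z["p"],z["d"];W=cloud(n,d)
    roi=np.zeros(d.shape,bool)
    if n=="top":roi[200:240,222:305]=1
    else: roi[185:258,215:335]=1
    k=roi&(p.max(2)<60)
    print(n,k.sum())
    c,l,st,ce=cv2.connectedComponentsWithStats(k.astype(np.uint8))
    for i in range(1,c):
        if st[i,4]>15: q=W[l==i];print(st[i],ce[i].round(1),np.median(q,0).round(3),q[:,2].max().round(3))
    kn=roi&(W[...,2]>.125)&(W[...,2]<.15);v,u=np.nonzero(kn);print("z>.125",len(u),W[kn].mean(0) if len(u) else 0,u.mean(),v.mean())
a=cv2.resize(np.load("top0.npz")["p"][195:330,150:310,::-1],None,fx=4,fy=4,interpolation=2)
b=cv2.resize(np.load("side0.npz")["p"][180:275,200:340,::-1],None,fx=4,fy=4,interpolation=2)
cv2.imwrite("pics/c1.png",a);cv2.imwrite("pics/c2.png",b)
E
```

```text
5942 0.012367309270080326
rect mm ((550.7313842773438, 333.2926940917969), (193.0108184814453, 212.6771240234375), 10.898842811584473) [[435.86065673828125, 419.4663391113281], [476.07269287109375, 210.62539672851562], [665.6021118164062, 247.11904907226562], [625.3900756835938, 455.9599914550781]]
[[665.0, 251.0], [634.0, 410.0], [627.0, 441.0], [624.0, 454.0], [620.0, 454.0], [475.0, 427.0], [452.0, 422.0], [443.0, 419.0], [437.0, 417.0], [438.0, 415.0], [439.0, 405.0], [452.0, 334.0], [464.0, 277.0], [476.0, 218.0], [478.0, 214.0], [480.0, 212.0], [484.0, 212.0], [501.0, 215.0], [590.0, 233.0], [664.0, 249.0]]
top 686
[226 205  71  30 683] [255.5 221.7] [0.599 0.281 0.092] 0.926
z>.125 102 [0.58687909 0.20610467 0.13846642] 290.1372549019608 223.2941176470588
side 155
[285 203  16   7  28] [291.8 206.5] [0.591 0.278 0.086] 0.599
[303 202  10  17 108] [308.2 210.5] [0.585 0.198 0.117] 0.138
z>.125 73 [0.5873409  0.19987087 0.13376141] 308.86301369863014 203.6164383561644
```

View pics/c1.png

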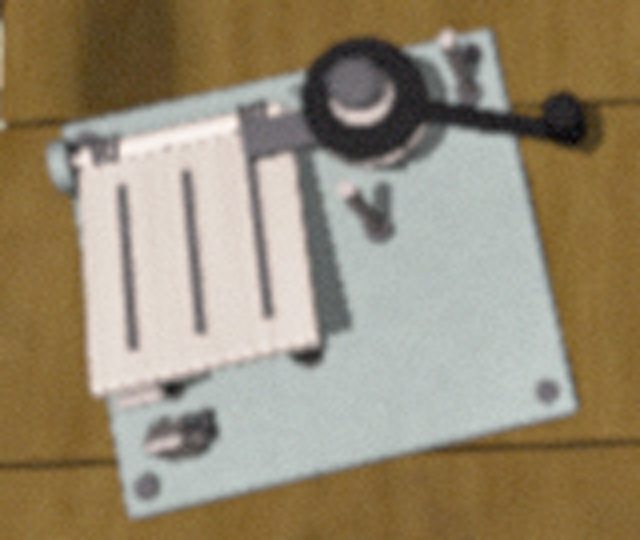

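View pics/c2.png

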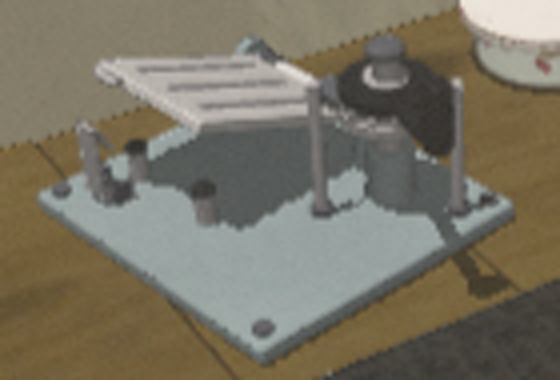

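The top crop shows the pin tops at full-image pixels (261,204) and (236,242); in the side crop they are at (314,200) and (278,201). The lever knob is at (291,224) in the top view. I triangulate these as a check on the fixture pose, then press the plate.

```bash
cat >> h.py <<'E'
C=np.array([.5507,.3333]);YAW=np.deg2rad(10.9)
Rf=np.array([[np.cos(YAW),-np.sin(YAW)],[np.sin(YAW),np.cos(YAW)]])
def fx(x,y): return C+Rf@[x,y]
def inv(p): return Rf.T@(np.asarray(p)[:2]-C)
def down(yaw):  # tool z down, tool x at world angle yaw
    return np.array([np.cos(yaw/2),np.sin(yaw/2),0,0])
def tri(a,b):
    (o1,d1),(o2,d2)=ray("top",a),ray("side",b)
    s=np.linalg.lstsq(np.stack([d1,-d2],1),o2-o1,rcond=None)[0]; p,q=o1+s[0]*d1,o2+s[1]*d2
    return (p+q)/2,np.linalg.norm(p-q)
def st(m=""):
    s=r.read_state(); print(m,round(s["time_s"],2),s["eef_pos"].round(4),s["contact_force"].round(1),round(s["grip_width"],4))
E
python3 - <<'E'
from h import *
for a,b in(((261.2,204.7),(314.5,200.7)),((236.2,242),(278.5,201.5)),((290.8,223.7),(308.3,202.5)),((239.5,216),(296,192))):
    P,e=tri(a,b);f=inv(P);print(P.round(4),"gap",e.round(4),"fixture",f.round(4),"from axis",np.hypot(*(f-[.055,-.055])).round(4),np.degrees(np.arctan2(f[1]+.055,f[0]-.055)).round(1))
q=down(np.deg2rad(165));p=fx(-.027,.035)
print(p,r.solve_ik([*p,.16],q))
command_gripper(0.0)
r.reach([*p,.16],q);st()
E
```

```text
[0.6371 0.2593 0.0945] gap 0.0032 fixture [ 0.0708 -0.089 ] from axis 0.0375 -65.0
[0.5701 0.3042 0.0934] gap 0.0025 fixture [ 0.0135 -0.0322] from axis 0.0473 151.2
[0.5883 0.205  0.1333] gap 0.0016 fixture [ 0.0127 -0.1331] from axis 0.0888 -118.5
[0.6126 0.2961 0.108 ] gap 0.0013 fixture [ 0.0537 -0.0482] from axis 0.0069 100.5
[0.51756877 0.36256298] [ 4.89872412e-01  6.18655834e-01  1.34049903e+00 -4.44089210e-16
  1.18243779e+00 -8.19124527e-01]Traceback (most recent call last):
  File "<stdin>", line 6, in <module>
NameError: name 'command_gripper' is not defined
```

```bash
sed -i 's/from workcell import r, optics/from workcell import r, optics, command_gripper/' h.py
python3 - <<'E'
from h import *
q=down(np.deg2rad(165));p=fx(-.027,.038)
command_gripper(0.0)
r.reach([*p,.16],q);st("hover")
print(r.move_straight([*p,.025+.038],speed=.07,max_force=30));st("pressed")
r.hold(.2);st()
r.move_straight([*p,.17],speed=.2);st("up")
# view over lever
A=fx(.0545,-.049);k=np.array([.588,.205]);yaw=np.arctan2(*(A-k)[::-1]);print(A,np.degrees(yaw))
command_gripper(.045)
r.reach([*k,.23],down(yaw));st("lever hover")
s=r.read_state();im,d=optics.get_image("wrist");np.savez("w1.npz",p=im,d=d,pos=s["eef_pos"],rot=s["eef_rot"])
cv2.imwrite("pics/w1.png",im[:,:,::-1])
T,d=optics.get_image("side");cv2.imwrite("pics/s2.png",cv2.resize(T[180:275,200:340,::-1],None,fx=4,fy=4,interpolation=2))
E
```

```text
hover 2.25 [0.5163 0.3664 0.1605] [ 0.5  0.3 -0.3] -0.0002
True
pressed 3.45 [0.5155 0.3652 0.0694] [-2.6 -1.9  9.4] -0.0
 3.65 [0.5155 0.3652 0.0693] [-2.9 -1.5 10. ] -0.0
up 4.31 [0.5164 0.3651 0.1682] [ 0.1  1.1 -1.1] 0.0002
[0.61348243 0.29548972] 74.27247523183007
lever hover 5.99 [0.5878 0.2054 0.2298] [ 0.3 -0.8  0.4] 0.0446
```

View pics/w1.png

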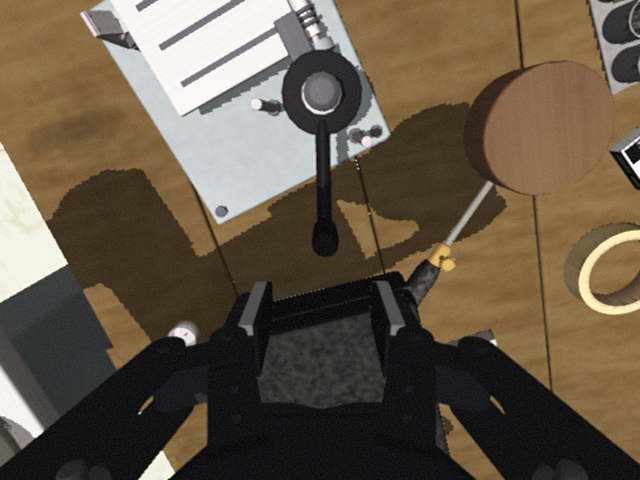

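View pics/s2.png

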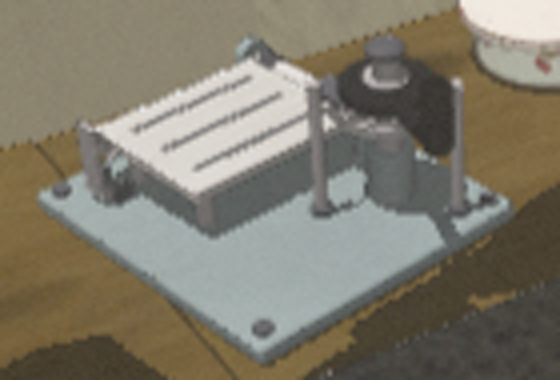

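The plate now lies level under the catch. In the wrist view the knob is at about (325,235), the screw head at (322,90) and the collar ring around it. I locate the knob and axis from this depth image.

```bash
cat >> h.py <<'E'
from scipy.spatial.transform import Rotation as Ro
def wcloud(f):
    z=np.load(f);d=z["d"];m=optics.camera_model("wrist");K,T=m["K"],m["tool_from_camera"]
    v,u=np.indices(d.shape);P=np.stack([(u-K[0,2])/K[0,0]*d,(v-K[1,2])/K[1,1]*d,d],-1)
    P=P@T[:3,:3].T+T[:3,3]
    return z["p"],P@Ro.from_quat(z["rot"]).as_matrix().T+z["pos"]
E
python3 - <<'E'
from h import *
p,W=wcloud("w1.npz");v,u=np.indices(p.shape[:2])
def stat(m,n):
    q=W[m];print(n,m.sum(),u[m].mean().round(1),v[m].mean().round(1),q.mean(0).round(4),"minmax",q.min(0).round(4),q.max(0).round(4))
box=lambda a,b,c,e:(u>=a)&(u<=b)&(v>=c)&(v<=e)
kb=box(305,345,205,262)&(W[...,2]>.1);stat(kb,"knob");stat(kb&(W[...,2]>.134),"knob top")
kt=np.median(W[kb][W[kb][:,2]>.134],0);print(kt)
stat(box(298,346,66,116)&(W[...,2]>.108),"head");stat(box(275,370,40,140)&(p.max(2)<50)&(W[...,2]>.07)&(W[...,2]<.12),"collar")
h=box(298,346,66,116)&(W[...,2]>.08);print(np.histogram(W[h][:,2],8))
# plate level
pl=box(150,290,0,110)&(p.min(2)>200);q=W[pl];c=np.linalg.lstsq(np.c_[q[:,:2],np.ones(len(q))],q[:,2],rcond=None)[0];print("plate slope",Rf.T@c[:2],np.median(q[:,2]))
E
```

```text
knob 1039 324.8 232.7 [0.5933 0.2109 0.1297] minmax [0.5831 0.1978 0.1001] [0.6104 0.2814 0.3476]
knob top 563 325.0 242.8 [0.5925 0.2082 0.1433] minmax [0.5835 0.1978 0.1341] [0.6104 0.2814 0.3476]
[0.5923538  0.20728366 0.14057851]
head 1139 321.4 90.8 [0.6149 0.2972 0.1159] minmax [0.6034 0.2814 0.1101] [0.6266 0.3089 0.3476]
collar 2928 327.4 94.1 [0.6188 0.2954 0.0907] minmax [0.5873 0.2657 0.0883] [0.6423 0.3249 0.0946]
(array([2491,    0,    0,    0,    0,    0,    0,    8]), array([0.08860655, 0.12098031, 0.15335407, 0.18572783, 0.21810159,
       0.25047535, 0.28284911, 0.31522286, 0.34759662]))
plate slope [ 0.13702033 -0.13799272] 0.04671331182185626
```

```bash
cat >> h.py <<'E'
AX=np.array([.614,.298]);RAD=.095;ZG=.128
def pose(th,z=ZG):  # th: world angle of lever direction; tool x inward
    return [*(AX+RAD*np.array([np.cos(th),np.sin(th)])),z],down(th+np.pi)
def ftan():  # resistance to clockwise motion (force opposing is counterclockwise)
    s=r.read_state();e=s["eef_pos"][:2]-AX;th=np.arctan2(e[1],e[0])
    f=s["contact_force"];return f[:2]@[-np.sin(th),np.cos(th)],f[:2]@[np.cos(th),np.sin(th)],f[2],th,np.hypot(*e),s["eef_pos"][2],s["time_s"]
def swing(th,to,z=ZG,step=.15,fmax=14,sp=.06):
    n=int(np.ceil(abs(to-th)/step));
    for a in np.linspace(th,to,n+1)[1:]:
        hit=r.move_straight(*pose(a,z),speed=sp,max_force=25);t=ftan()
        print(round(a,3),hit,"ft %.1f fr %.1f fz %.1f th %.3f r %.4f z %.4f t %.1f"%t)
        if hit or abs(t[0])>fmax: break
    return a
E
python3 - <<'E'
from h import *
th=np.arctan2(.206-.298,.591-.614);print(th)
r.move_straight(*pose(th,.20),speed=.1)
print(r.move_straight(*pose(th),speed=.1,max_force=10));st("down")
command_gripper(0.012,30);st("gripped");print(ftan())
a=swing(th,th-.45);st()
E
```

```text
-1.815774989921761
False
down 7.41 [0.5915 0.2059 0.1288] [-0.  -0.   0.5] 0.0451
gripped 7.76 [0.5913 0.2058 0.1288] [-1.   0.   3.3] 0.0172
(np.float64(-1.016555423049615), np.float64(0.2093821673484008), np.float64(3.278264730718989), np.float64(-1.8121746357359012), np.float64(0.09494423160295255), np.float64(0.12876444992625352), 7.7583)
-1.966 False ft 0.9 fr 2.5 fz 4.6 th -1.960 r 0.0950 z 0.1287 t 8.1
-2.116 False ft 2.2 fr 2.5 fz 6.2 th -2.109 r 0.0950 z 0.1287 t 8.5
-2.266 False ft 0.9 fr 3.6 fz 6.8 th -2.260 r 0.0950 z 0.1286 t 8.9
 8.91 [0.5536 0.2247 0.1286] [-1.6 -3.4  6.8] 0.0168
```

Run:
```python
from h import *
a=swing(-2.266,-2.95);a=swing(a,-3.10,step=.05,fmax=10)
```

```text
-2.403 False ft 1.8 fr 2.6 fz 6.5 th -2.397 r 0.0951 z 0.1286 t 9.3
-2.54 False ft 2.9 fr 3.5 fz 8.5 th -2.535 r 0.0951 z 0.1286 t 9.6
-2.676 False ft 2.2 fr 3.9 fz 8.3 th -2.672 r 0.0951 z 0.1286 t 10.0
-2.813 False ft 3.1 fr 2.6 fz 7.2 th -2.810 r 0.0951 z 0.1286 t 10.4
-2.95 False ft 3.2 fr 3.0 fz 8.8 th -2.947 r 0.0951 z 0.1286 t 10.7
-3.0 False ft 3.0 fr 3.3 fz 9.2 th -2.996 r 0.0951 z 0.1286 t 11.0
-3.05 False ft 6.0 fr 3.3 fz 8.8 th -3.039 r 0.0951 z 0.1285 t 11.2
-3.1 False ft 18.1 fr 3.2 fz 11.3 th -3.060 r 0.0950 z 0.1284 t 11.5
```

Run:
```python
from h import *
r.move_straight(*pose(-3.03),speed=.04);print(ftan())
print(r.move_straight(*pose(-3.02,ZG+.0095),speed=.04,max_force=25));print(np.round(ftan(),3),r.read_state()["grip_width"])
a=swing(-3.02,-1.43,z=ZG+.0095,step=.2,sp=.12)
```

```text
(np.float64(3.176842875083955), np.float64(2.7601659918363652), np.float64(7.50860007541337), np.float64(-3.0217040865756344), np.float64(0.09501497059846657), np.float64(0.12851877649145502), 11.8083)
False
[ 3.621 -4.449 -7.68  -3.014  0.095  0.137 12.2  ] 0.017056174809597882
-2.821 False ft 0.2 fr -3.8 fz -6.1 th -2.821 r 0.0949 z 0.1367 t 12.6
-2.622 False ft 1.6 fr -3.8 fz -6.4 th -2.626 r 0.0949 z 0.1370 t 12.9
-2.424 False ft -0.4 fr -3.6 fz -7.0 th -2.436 r 0.0950 z 0.1371 t 13.2
-2.225 False ft -0.9 fr -3.1 fz -6.7 th -2.238 r 0.0949 z 0.1371 t 13.6
-2.026 False ft -1.5 fr -1.8 fz -6.5 th -2.040 r 0.0948 z 0.1371 t 13.9
-1.828 False ft -1.0 fr -1.3 fz -6.7 th -1.841 r 0.0948 z 0.1371 t 14.3
-1.629 False ft -2.0 fr -1.8 fz -7.4 th -1.642 r 0.0947 z 0.1370 t 14.7
-1.43 False ft -1.2 fr -1.7 fz -6.3 th -1.442 r 0.0946 z 0.1370 t 15.0
```

Run:
```python
from h import *
print(r.move_straight(*pose(-1.43,ZG-.0005),speed=.03,max_force=25));print(np.round(ftan(),3))
a=swing(-1.43,-2.95,step=.1,fmax=13)
```

```text
False
[-1.645 -0.636  2.647 -1.423  0.095  0.129 15.483]
-1.525 False ft -1.4 fr 0.4 fz 2.6 th -1.518 r 0.0952 z 0.1288 t 15.8
-1.62 False ft 0.1 fr 1.7 fz 4.5 th -1.611 r 0.0952 z 0.1287 t 16.1
-1.715 False ft 0.7 fr 2.7 fz 5.4 th -1.707 r 0.0952 z 0.1287 t 16.4
-1.81 False ft -0.6 fr 2.6 fz 5.9 th -1.802 r 0.0953 z 0.1287 t 16.7
-1.905 False ft 1.1 fr 3.3 fz 6.3 th -1.897 r 0.0952 z 0.1287 t 17.0
-2.0 False ft -0.4 fr 4.1 fz 7.5 th -1.992 r 0.0953 z 0.1287 t 17.3
-2.095 False ft 2.1 fr 4.9 fz 7.5 th -2.088 r 0.0953 z 0.1287 t 17.6
-2.19 False ft 0.7 fr 4.9 fz 6.9 th -2.183 r 0.0953 z 0.1287 t 17.9
-2.285 False ft 0.2 fr 4.7 fz 8.4 th -2.279 r 0.0953 z 0.1287 t 18.2
-2.38 False ft 4.3 fr 6.1 fz 7.3 th -2.366 r 0.0953 z 0.1286 t 18.5
-2.475 False ft 6.5 fr 3.7 fz 2.6 th -2.455 r 0.0951 z 0.1280 t 18.8
-2.57 False ft -3.1 fr 16.8 fz 20.4 th -2.564 r 0.0942 z 0.1286 t 19.1
-2.665 False ft 2.4 fr 3.4 fz 9.2 th -2.662 r 0.0949 z 0.1286 t 19.4
-2.76 False ft 2.6 fr 3.3 fz 8.8 th -2.757 r 0.0949 z 0.1286 t 19.7
-2.855 False ft 4.8 fr 3.1 fz 9.4 th -2.849 r 0.0949 z 0.1286 t 20.0
-2.95 False ft 11.2 fr 2.1 fz 8.5 th -2.929 r 0.0949 z 0.1282 t 20.3
```

Run:
```python
from h import *
a=swing(-2.95,-2.905,step=.02,z=ZG-.001,sp=.03)
command_gripper(.05);r.hold(.3);print(np.round(ftan(),3))
P,q=pose(a,.23);r.move_straight(P,speed=.15)
s=r.read_state();im,d=optics.get_image("wrist");np.savez("w2.npz",p=im,d=d,pos=s["eef_pos"],rot=s["eef_rot"])
cv2.imwrite("pics/w2.png",im[:,:,::-1])
p,W=wcloud("w2.npz");m=(abs(W[...,:2]-P[:2]).max(-1)<.018)&(W[...,2]>.13)&(W[...,2]<.16)
k=np.median(W[m],0);print(m.sum(),k,np.arctan2(*(k[:2]-AX)[::-1]),s["time_s"])
for f in("w1.npz","w2.npz"):
    p,W=wcloud(f);e=np.hypot(*(W[...,:2]-AX).transpose(2,0,1));m=(e>.035)&(e<.07)&(W[...,2]>.075)&(W[...,2]<.125)&(p.max(2)<60);print(f,m.sum(),np.median(W[m],0))
    m=(e<.028)&(e>.018)&(W[...,2]>.08)&(p.max(2)<60);print(np.median(W[m][:,2]))
```

```text
-2.935 False ft 10.1 fr 5.4 fz 13.7 th -2.914 r 0.0950 z 0.1281 t 20.5
-2.92 False ft 9.8 fr 5.7 fz 13.5 th -2.901 r 0.0949 z 0.1283 t 20.8
-2.905 False ft 6.7 fr 5.1 fz 14.6 th -2.889 r 0.0949 z 0.1283 t 21.0
[-1.299 -0.14   0.41  -2.906  0.095  0.127 21.75 ]
582 [0.52825001 0.26543663 0.14042778] -2.7786660581356837 22.5833
w1.npz 708 [0.60130738 0.24741033 0.09571342]
0.09066540937137774
w2.npz 773 [0.56680811 0.27861915 0.0953451 ]
0.09060730749016882
```

View pics/w2.png

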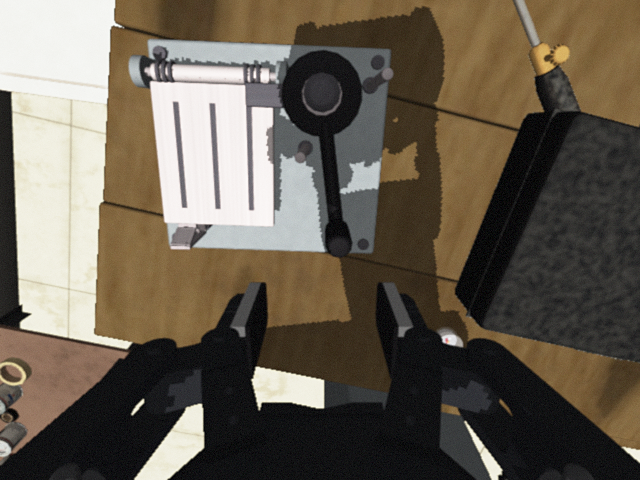

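The lever is down: knob top at 140.4 mm against 140.6 mm at the start. The plate is level under the catch at (185,235). After about 2 rad of turning, the screw carried more than 10 N at the knob against about 3 N of friction, so it is tight. I hand in.

Run:
```python
from h import *
p,W=wcloud("w2.npz");q=W[100:205,190:205].reshape(-1,3);c=np.linalg.lstsq(np.c_[q[:,:2],np.ones(len(q))],q[:,2],rcond=None)[0];print("plate",np.median(q[:,2]),Rf.T@c[:2])
P=r.read_state()["eef_pos"];r.move_straight([P[0],P[1],.28],speed=.15);st()
print(r.finish_job())
```

```text
plate 0.046628517835128586 [-0.13503207 -2.26290618]
 23.12 [0.5208 0.2754 0.279 ] [ 0.3  0.3 -0.5] 0.0498
the job is handed in; nothing more can be done
None
```

The job is handed in at about 23 s: the plate is level under its catch, the clamp screw took over 10 N at the knob against about 3 N of friction (so I judge it tight), and the lever is down in its serrations; near the end the lever slipped one tooth once the screw was tight, and I moved none of the tools or jars but did not re-measure them.

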